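# Level the honey display board and keep the spirit level pressed

### The arm

A 6-joint arm with a two-finger parallel gripper is mounted at the origin on the work surface. World frame = base frame: x ahead of the robot, y to its left, z up, the work surface at z = 0. Lengths are in m, angles in rad, forces in N, time in s.
With the tool pointing down it reaches from about 0.275 to 0.725 m from the base axis. Payload 15.9 kg.
Tool frame: the origin (TCP) lies at the very end of the fingers, on their centre line; the grasp point (between the pads) lies robot.grip_depth behind it (robot.grip_depth is the distance from the TCP to the grasp point, in m); z points along the fingers, x is the direction in which the jaws open and shut, and the axes are right-handed (so a half turn about z gives the same grasp; the last joint's range is limited). The gripper opens to 85 mm and grips with 20 to 120 N. Pads are 22 mm wide; open, the fingers measure 114 mm over their backs; the gripper's body (76 mm by 85 mm) begins 54 mm behind the grasp point. The pads swing forward as they close: fully open they stand 13 mm farther back than shut.
Start: joints at [-1.113, 0.213, -0.034, 1.323, 0, 1.571], TCP at [0.221, -0.449, 0.231] pointing down, gripper open.
Joint ranges: [-2.98, 2.98], [-0.74, 1.72], [-1.14, 1.35], [-2.1, 2.04], [-1.57, 1.44], [-3.14, 3.14]. Speed limits (rad/s): [1.89, 1.89, 2.39, 2.57, 3.14, 3.14].

### API

Orientations are given as a unit quaternion [w, x, y, z].
In Python, from bench import robot gives the robot as it stands.
- The arm moves only by the tool move_arm, never from a script. Its argument "increments" is a list of rows, each an object with "hand": the closure in counts, from 0 (fully open) to 255 (shut); "xyz": the shift along the tool's x, y, z in mm, a list of three; "twist": the turn, a rotation vector about the tool's x, y, z in rad, a list of three. A call has 1 to 5 rows; each row shifts and turns the pose as measured when the row begins, along the tool's axes as they then stand; what a row does not reach is not made up. A row lasts 1/12 s, in which the tool goes at most 41.7 mm and 7.16 degrees, less where a joint would pass 70% of its speed; a pose out of reach is approached as far as the arm can. A call is refused whole if a number of a shift passes 41.7 or a number of a turn 0.125, either way. A call with a gripper value outside its range is refused whole. The fingers move at their own pace and stop on an object; "force" is the grip in N (left out, the last holds). Time passes only in rows, so rows that do not move let the fingers close. It gives the time, the measured TCP pose, the force and the opening at its end, in the units of the state.
- robot.state(): the state, without advancing time (a new reading comes with each control period).
- robot.camera(name): name is "scene" or "top" or "wrist"; returns the picture (400x640x3 uint8, red, green, blue); there is no depth.
- robot.get_calibration(name): a dict with "fx", "fy", "cx", "cy" (pixels), "eye" and "orientation" of the camera in the world; the wrist camera has in their place "T_tool_cam" (4x4, takes a point from camera to tool coordinates, whose origin is the TCP and whose axes are the tool frame's). Camera axes: x right, y up, looking along -z (the intrinsics and any distortion apply to the point x, -y, -z); pixel columns grow to the right and rows downward; lengths in m; the calibration is good to about 2 mm. A picture is of the moment at which its call begins: read the wrist's pose just before it. get_calibration takes no time and is no camera call.
- robot.finish_job(): hands the job in, once; it reports no verdict.
The state is a dict: "time": time; "joint_positions": joint angles; "dq": joint speeds; "tau": joint torques, N m; "ee_pos": TCP position; "orientation": TCP orientation; "wrist_force": force on the tool from outside, world axes, zero at the start; "wrist_torque": the same for the moment, N m; "width": finger opening in m.
Only numpy, scipy, OpenCV 4.12 (cv2) and the standard library are available. Lean on these libraries where they do the work, as an engineer would, in place of code of your own. Each camera call takes 0.05 s, during which the arm holds its last target. There are 200 camera calls.

### The job

The wooden display board on the honey stall is out of level. Stand the spirit level on the middle of the board, along its length, let go so that the bubble shows the error, then turn the levelling foot's T-knob until the bubble sits between the two lines. Finish by pressing the level down on the board from above, firmly but not hard (about 10 N), and stay there pressing with the bubble still centred - your colleague will tighten the lock nut meanwhile; do not disturb the jars and the spoon.

Things in the scene. Friction and masses are not known exactly. Their poses are not given: they have to be found in the camera images.
- level: Aluminium spirit level, a bar 200 long (its x) x 24 wide (y) x 40 high (z) mm, 0.2 to 0.33 kg, starting upright on the table between the robot and the display stand. Origin: centre of its underside, z up. On its top: a black rubber press pad at the middle (x -17 to +13 mm, top at z = 42 mm), and the green vial, lying along x, from x = 29 to 75 mm (centre 52 mm) standing up to z = 48 mm. Grip it by its 24 mm width around the middle.
- bubble (a joint): Place of the bubble in the vial along the level's x, in m: 0 = midway between the two black lines, positive towards the level's +x end. The bubble goes to the higher end: about 0.35 m per rad of tilt (3.5 mm for each rad of turn of the foot knob while the level lies on the board), at most +-12.5 mm; it takes about 1.5 s to settle. The bubble is 14 mm long, the lines 19 mm apart, so it sits between them within +-2.5 mm.
- bubble_mid (a point): Top of the bubble's middle: a pale bubble 9 mm wide and 14 mm long in the green vial, moving along the level's x (52 mm from its origin when centred, 48 mm above its underside).
- board: Wooden display board 360 long (its y) x 100 wide (x) x 18 thick (z) mm, its top 63 mm over the table at the hinge and up to 10 mm lower at the foot; hinged at its -y end on a block fixed to the table, carried at its +y end by the levelling foot. It starts with the foot (+y) end low by 0.014 to 0.029 rad. Origin: on the hinge axis, centre of width, on its underside; the board runs from y = -20 to +340 mm.
- board_mid (a point): Point on the board's top surface, 115 mm along y from the board's origin, where the level's middle shall stand; axes like the board's (y along its length towards the foot, z up). The T-knob's axis lies 195 mm from it along +y, so a level lying centred here clears it by 95 mm.
- foot_knob: Black T-knob on top of the levelling foot, at the board's foot end. Clockwise (from above) raises the foot end of the board by 0.010 rad of tilt per rad of turn (the knob rises 3.1 mm per rad). Level is 1.4 to 2.9 rad clockwise of the start, with 1 rad to spare either way; friction 0.08 N m, stays where left. Origin: on its axis, underside of its disc, 4 mm above the board's top; z up, x along the T-bar.
- knob_grip (a point): Point on the knob's axis in the middle of its T-bar, 26 mm above the board's top; turns with the knob. The bar is 50 long (the point's x) x 12 wide (y) x 28 high mm, reaching from 14 mm below to 12 mm above this point, over a disc 34 mm across whose top is 14 mm below this point. The bar's direction at the start varies.
- jar_small_a: Small closed honey jar 48 mm across and 55 mm high, bystander, to be left standing where it is. Origin: centre of its underside.
- jar_small_b: Small closed honey jar 48 mm across and 55 mm high, bystander, to be left standing where it is. Origin: centre of its underside.
- jar_small_c: Small closed honey jar 48 mm across and 55 mm high, bystander, to be left standing where it is. Origin: centre of its underside.
- jar_small_d: Small closed honey jar 48 mm across and 55 mm high, bystander, to be left standing where it is. Origin: centre of its underside.
- jar_big_a: Large closed honey jar 72 mm across and 105 mm high, bystander, to be left standing where it is. Origin: centre of its underside.
- jar_big_b: Large closed honey jar 72 mm across and 105 mm high, bystander, to be left standing where it is. Origin: centre of its underside.
- spoon: Wooden spoon lying on the table on the robot's left, bystander, to be left alone. Origin: underside of the spoon.
There are look-alikes about, which are no part of the job. Several things have the shape of the level; the one meant has the colours described above.

How it is judged:
By the outcome, as a careful person would: the job done as asked, in the order asked, and still so for the second after the job is handed in, while the arm keeps its last pose, push and grip.
It also fails if it takes over 72 s, if anything falls off the work surface, if the arm or the gripper's body presses on something with over 40 N, if the wrist force passes 120 N, or if a joint passes its speed limit or range.

## Working session

There is one attempt and no reset: what is moved stays moved. The work goes in short steps, Python scripts to look and compute and a tool call to move; the robot and the scene stay as the last step left them, time stands still between calls to the robot, and variables do not carry over. Pictures are saved under pics/ and viewed, about 8 in all and at most 12, crops included, and the job is handed in when it is done.

Besides the shell and the picture viewer there is one more tool, called as name([rows], argument=value, ...), one row to a line, values as JSON. move_arm: Moves the arm, as the interface text tells. Its arguments: {"type":"object","properties":{"increments":{"type":"array","items":{"type":"object","properties":{"hand":{"type":"number"},"xyz":{"type":"array","items":{"type":"number"}},"twist":{"type":"array","items":{"type":"number"}}}}},"force":{"type":"number"}},"required":["increments"]}

```bash
ls; mkdir -p pics
python3 - <<'E'
from bench import robot
import cv2,numpy as np
s=robot.state();print(s, robot.grip_depth)
for n in("top","scene"):
    cv2.imwrite(f"pics/{n}0.png",robot.camera(n)[:,:,::-1]); print(n,robot.get_calibration(n))
print(robot.get_calibration("wrist"))
E
```

```text
pics
{'time': 0.0, 'joint_positions': array([-1.11302481e+00,  2.13369151e-01, -3.50574277e-02,  1.32347716e+00,
        4.40428897e-06,  1.57078728e+00]), 'dq': array([ 2.30566851e-04,  5.08525900e-04, -2.25514129e-04, -3.32905266e-05,
       -7.46630136e-04, -5.76117333e-04]), 'tau': array([-8.07674864e-03, -6.86147261e+01,  4.87123847e+01,  1.74747192e-02,
       -3.34330462e-04,  1.85391866e-05]), 'ee_pos': array([ 0.22083028, -0.44822274,  0.23081032]), 'orientation': array([-2.94354609e-04,  8.49104777e-01, -5.28224168e-01, -4.68987913e-04]), 'wrist_force': array([-1.15179339, -0.16702688,  0.36939229]), 'wrist_torque': array([-0.07246946, -0.02423386,  0.04355658]), 'width': 0.08561590355551658} 0.0187
top {'fx': 478.93042925757595, 'fy': 478.93042925757595, 'cx': 323.62572379623924, 'cy': 198.62694472017535, 'eye': array([ 0.45025167, -0.01068701,  1.53994378]), 'orientation': array([-0.69611498, -0.02361974,  0.02606939,  0.71706794])}
scene {'fx': 368.4327443502325, 'fy': 368.4327443502325, 'cx': 317.92228659705955, 'cy': 198.1901229104201, 'eye': array([ 1.06578492, -0.71207208,  0.86348813]), 'orientation': array([0.86399915, 0.38932343, 0.128664  , 0.29219568])}
{'fx': 340.1463453244337, 'fy': 340.1463453244337, 'cx': 317.1917304112166, 'cy': 201.51819146101465, 'T_tool_cam': array([[ 9.99999640e-01, -4.98695700e-04,  6.86673231e-04,
        -7.06701667e-04],
       [-2.55769738e-04, -9.48609189e-01, -3.16449904e-01,
        -8.09800981e-02],
       [ 8.09196743e-04,  3.16449614e-01, -9.48608975e-01,
        -1.43007128e-01],
       [ 0.00000000e+00,  0.00000000e+00,  0.00000000e+00,
         1.00000000e+00]])}
```

View pics/top0.png

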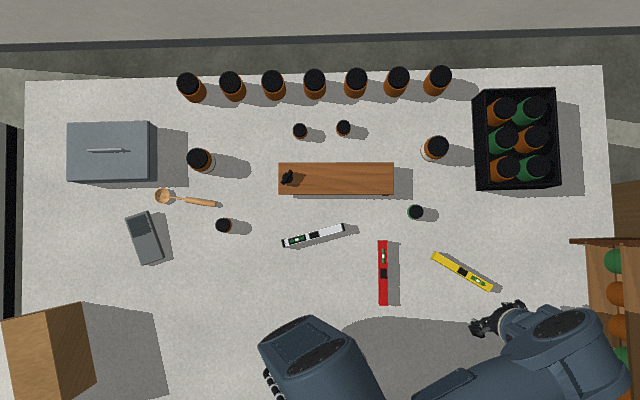

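View pics/scene0.png

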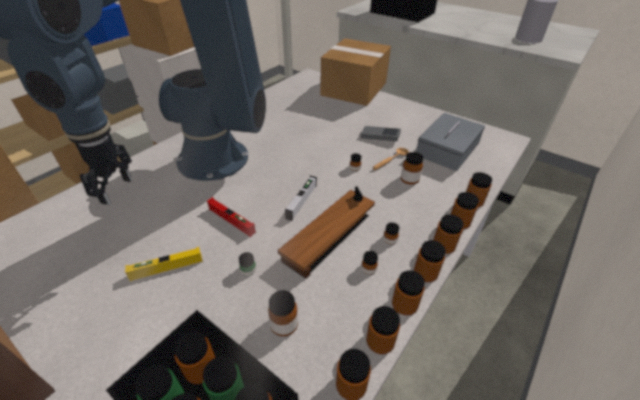

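The top view shows three level-shaped things: silver/aluminium at (313,235), red at (383,272) and yellow at (462,271). I choose the silver one. The board is at (336,179), with the knob at its left (+y) end at (287,178). The small jars are at (300,131), (344,128), (223,226) and (416,212), the big jars at (199,160) and (435,148), and the spoon at (185,198).

```bash
cat > h.py <<'E'
from bench import robot
import cv2,numpy as np
from scipy.spatial.transform import Rotation as R
def rot(q): return R.from_quat([q[1],q[2],q[3],q[0]]).as_matrix()
def cam(n,s=None):
    c=robot.get_calibration(n)
    if n=="wrist":
        s=s or robot.state(); T=c["T_tool_cam"]; Rt=rot(s["orientation"])
        return c,Rt@T[:3,:3],Rt@T[:3,3]+s["ee_pos"]
    return c,rot(c["orientation"]),np.array(c["eye"])
def ray(C,uv,z):
    c,Rc,e=C; uv=np.atleast_2d(np.float64(uv))
    d=np.c_[(uv[:,0]-c["cx"])/c["fx"],-(uv[:,1]-c["cy"])/c["fy"],-np.ones(len(uv))]@Rc.T
    return e+d*((z-e[2])/d[:,2])[:,None]
def proj(C,p):
    c,Rc,e=C; q=(np.atleast_2d(p)-e)@Rc
    return np.c_[c["cx"]-c["fx"]*q[:,0]/q[:,2],c["cy"]+c["fy"]*q[:,1]/q[:,2]]
def shot(n,name,crop=None,k=1):
    s=robot.state(); C=cam(n,s); im=robot.camera(n)[:,:,::-1].copy()
    o=im if crop is None else im[crop[1]:crop[3],crop[0]:crop[2]]
    cv2.imwrite(f"pics/{name}.png",cv2.resize(o,None,fx=k,fy=k,interpolation=cv2.INTER_CUBIC)); return im,C,s
def blob(m,n=1):
    N,l,st,ce=cv2.connectedComponentsWithStats(m.astype(np.uint8))
    o=np.argsort(-st[1:,4])[:n]+1
    return [(ce[i],st[i],l==i) for i in o]
E
python3 - <<'E'
from h import *
im,C,s=shot("top","crop1",(265,145,405,255),5)
P=lambda uv,z:ray(C,uv,z).round(4)[:,:2].tolist()
print("board",P([(278,162),(394,163),(393,195),(278,195)],.06))
print("level ends",P([(283,243),(344,229)],.04),"pad",P((313.5,235),.042),"vial",P((297,239),.048),"knob",P((287,177.5),.09))
print("jars",P([(300,131),(344,128),(223,226),(416,212)],.055),P([(199,158),(435,147)],.105))
E
```

```text
board [[0.6728, 0.1212], [0.6591, -0.2398], [0.5593, -0.2327], [0.5698, 0.1236]]
level ends [[0.4208, 0.1133], [0.4587, -0.0783]] pad [[0.4429, 0.0175]] vial [[0.4321, 0.0689]] knob [[0.62, 0.0923]]
jars [[0.7696, 0.0504], [0.7751, -0.088], [0.479, 0.2964], [0.5046, -0.3027]] [[0.6852, 0.3553], [0.6979, -0.359]]
```

View pics/crop1.png

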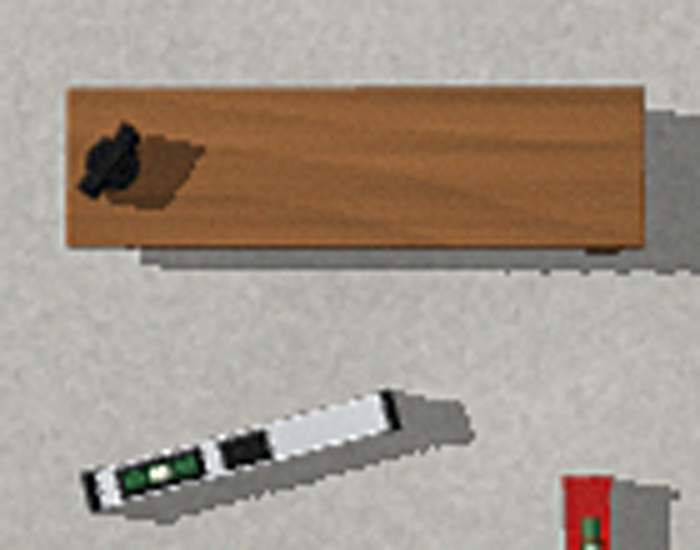

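The crop confirms it: silver bar, green vial at crop (160,472) towards +y, and black pad at (245,448). I'll move above it.

move_arm([
  {"hand": 0, "xyz": [-5, -40, 0], "twist": [0, 0, -0.093]},
  {"hand": 0, "xyz": [-5, -40, 0], "twist": [0, 0, -0.093]},
  {"hand": 0, "xyz": [-5, -40, 0], "twist": [0, 0, -0.093]},
  {"hand": 0, "xyz": [-5, -40, 0], "twist": [0, 0, -0.093]},
  {"hand": 0, "xyz": [-5, -40, 0], "twist": [0, 0, -0.093]},
], force=60)

```text
time: 0.57
ee_pos: [0.3646, -0.3097, 0.2291]
orientation: [-0.0, 0.948, -0.317, -0.001]
wrist_force: [0.5, -1.2, -0.1]
width: 0.0855
```

move_arm([
  {"hand": 0, "xyz": [-5, -40, 0], "twist": [0, 0, -0.093]},
  {"hand": 0, "xyz": [-5, -40, 0], "twist": [0, 0, -0.093]},
  {"hand": 0, "xyz": [-5, -40, 0], "twist": [0, 0, -0.093]},
  {"hand": 0, "xyz": [-5, -40, 0], "twist": [0, 0, -0.093]},
  {"hand": 0, "xyz": [-5, -40, 0], "twist": [0, 0, -0.093]},
])

```text
time: 0.98
ee_pos: [0.4313, -0.114, 0.2277]
orientation: [-0.001, 0.997, -0.078, -0.002]
wrist_force: [1.7, 0.1, 0.6]
width: 0.0858
```

move_arm([
  {"hand": 0, "xyz": [7, -33, 0], "twist": [0, 0, -0.088]},
  {"hand": 0, "xyz": [4, -33, 0], "twist": [0, 0, -0.088]},
  {"hand": 0, "xyz": [1, -33, 0], "twist": [0, 0, -0.088]},
  {"hand": 0, "xyz": [-2, -33, 0], "twist": [0, 0, -0.088]},
  {"hand": 0, "xyz": [0, 0, 0], "twist": [0, 0, 0]},
])

```text
time: 1.4
ee_pos: [0.4429, 0.0285, 0.2272]
orientation: [-0.002, 0.994, 0.113, -0.002]
wrist_force: [0.1, -1.7, 0.6]
width: 0.0859
```

Run:
```python
from h import *
im,C,s=shot("wrist","w1")
print(s["ee_pos"],s["orientation"])
for p in[(.4397,.0175,.042),(.4587,-.0783,.04),(.4208,.1133,.04)]: print(proj(C,p))
```

```text
[0.44286275 0.02845723 0.22722197] [-0.00190407  0.99360896  0.11283923 -0.00221955]
[[312.99335344 185.9372158 ]]
[[310.63672665 271.31770133]]
[[315.98628176  82.7829888 ]]
```

View pics/w1.png

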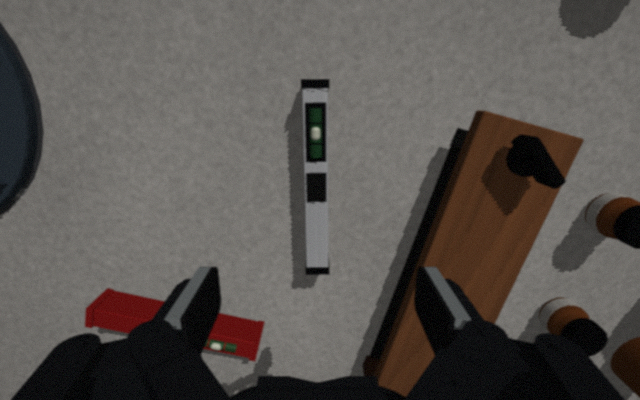

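The wrist view shows the level along column ~316, ends at rows 82 and 271, with the pad at (316,187) and the vial at (316,133). It is nearly aligned with the tool. The knob is at (535,160).

Run:
```python
from h import *
s=robot.state();C=cam("wrist",s)
im=cv2.imread("pics/w1.png");h=cv2.cvtColor(im,cv2.COLOR_BGR2HSV)
Rt=rot(s["orientation"])
m=(h[...,1]<40)&(h[...,2]>135);m[:,:295]=0;m[:,335:]=0;m[290:]=0
ys,xs=np.nonzero(m[:,:]);
for a,b in((92,100),(150,172),(205,225),(245,262)):
    k=(ys>=a)&(ys<b);print(a,xs[k].min(),xs[k].max(),np.median(xs[k]))
e=ray(C,[(315.3,82.5),(316.8,271)],.04);pad=ray(C,(316,187),.042)[0]
d=e[0]-e[1];print(e,np.linalg.norm(d),"ang",np.arctan2(d[1],d[0]),"pad",pad)
print("rel pad in tool mm",((pad-s["ee_pos"])@Rt*1e3).round(1),"mid",((e.mean(0)-s["ee_pos"])@Rt*1e3).round(1),"axis tool",(d@Rt).round(4))
w=cv2.inRange(h,(5,80,40),(20,255,255));b=blob(w>0,1)[0]
r=cv2.minAreaRect(cv2.findContours(b[2].astype(np.uint8),0,2)[0][0]);
print("board",r)
print("brd corners",ray(C,[(483,111),(582,140)],.055))
print("tilt",Rt[:,2])
```

```text
92 312 326 325.0
150 322 325 325.0
205 323 325 324.0
245 323 326 325.0
[[ 0.42095598  0.11156576  0.04      ]
 [ 0.46523642 -0.07844491  0.04      ]] 0.1951020577687426 ang 1.7997518483239163 pad [0.44330195 0.01518166 0.042     ]
rel pad in tool mm [ -1.8  11.9 185.2] mid [ -1.7  10.5 187.2] axis tool [-0.0014 -0.1951  0.0007]
board ((489.8463439941406, 208.70376586914062), (107.91997528076172, 205.6285858154297), 25.709951400756836)
brd corners [[0.57298637 0.12090482 0.055     ]
 [0.67096897 0.11664595 0.055     ]]
tilt [-0.00461461  0.00243656 -0.99998638]
```

move_arm([
  {"hand": 0, "xyz": [-1.8, 10, 36], "twist": [0, 0, 0]},
  {"hand": 0, "xyz": [0, 0, 40], "twist": [0, 0, 0]},
  {"hand": 0, "xyz": [0, 0, 40], "twist": [0, 0, 0]},
  {"hand": 0, "xyz": [0, 0, 40], "twist": [0, 0, 0]},
  {"hand": 0, "xyz": [0, 0, 25], "twist": [0, 0, 0]},
])

```text
time: 1.87
ee_pos: [0.4482, 0.0146, 0.0456]
orientation: [-0.0, 0.994, 0.109, 0.005]
wrist_force: [-0.7, -0.1, -1.2]
width: 0.0853
```

Run:
```python
from h import *
s=robot.state();print(s["ee_pos"],s["orientation"]);Rt=rot(s["orientation"])
print("to level mid top, tool mm",((np.array([.4431,.0166,.04])-s["ee_pos"])@Rt*1e3).round(1))
```

```text
[0.44821317 0.01464635 0.04559103] [-3.55760110e-04  9.94079995e-01  1.08554409e-01  4.55828769e-03]
to level mid top, tool mm [-4.6 -3.   5.5]
```

move_arm([
  {"hand": 0, "xyz": [-4.8, -3.4, 1], "twist": [0, -0.009, 0]},
  {"hand": 0, "xyz": [0, 0, 18], "twist": [0, 0, 0]},
  {"hand": 0, "xyz": [0, 0, 16], "twist": [0, 0, 0]},
  {"hand": 0, "xyz": [0, 0, 0], "twist": [0, 0, 0]},
])

```text
time: 2.2
ee_pos: [0.4384, 0.0141, 0.007]
orientation: [0.0, 0.994, 0.105, -0.005]
wrist_force: [-0.9, 0.1, 0.6]
width: 0.0852
```

move_arm([
  {"hand": 200, "xyz": [0, 0, 0], "twist": [0, 0, 0]},
  {"hand": 200, "xyz": [0, 0, 0], "twist": [0, 0, 0]},
  {"hand": 200, "xyz": [0, 0, 0], "twist": [0, 0, 0]},
  {"hand": 200, "xyz": [0, 0, 0], "twist": [0, 0, 0]},
  {"hand": 200, "xyz": [0, 0, 0], "twist": [0, 0, 0]},
], force=50)

```text
time: 2.62
ee_pos: [0.4415, 0.0133, 0.0128]
orientation: [0.001, 0.995, 0.103, -0.002]
wrist_force: [0.9, 0.1, -0.1]
width: 0.0256
```

move_arm([
  {"hand": 255, "xyz": [0, 0, 0], "twist": [0, 0, 0]},
  {"hand": 255, "xyz": [0, 0, 0], "twist": [0, 0, 0]},
  {"hand": 255, "xyz": [0, 0, 0], "twist": [0, 0, 0]},
  {"hand": 255, "xyz": [0, 0, 0], "twist": [0, 0, 0]},
])

```text
time: 2.95
ee_pos: [0.442, 0.0133, 0.0138]
orientation: [0.001, 0.995, 0.103, -0.002]
wrist_force: [0.0, 0.5, -3.5]
width: 0.0232
```

move_arm([
  {"hand": 255, "xyz": [0, 0, -20], "twist": [0, 0, 0]},
  {"hand": 255, "xyz": [0, 0, -36], "twist": [0, 0, 0]},
  {"hand": 255, "xyz": [0, 0, -36], "twist": [0, 0, 0]},
  {"hand": 255, "xyz": [10, 8, -20], "twist": [0, 0, 0.02]},
  {"hand": 255, "xyz": [25, 22, -5], "twist": [0, 0, 0.04]},
])

```text
time: 3.37
ee_pos: [0.4758, -0.0078, 0.1326]
orientation: [0.0, 0.997, 0.075, -0.007]
wrist_force: [1.9, -0.4, -2.7]
width: 0.0234
```

move_arm([
  {"hand": 255, "xyz": [26, 22, 0], "twist": [0, 0, 0.04]},
  {"hand": 255, "xyz": [27, 22, 0], "twist": [0, 0, 0.04]},
  {"hand": 255, "xyz": [27, 21, 0], "twist": [0, 0, 0.04]},
  {"hand": 255, "xyz": [27, 20, 0], "twist": [0, 0, 0.04]},
  {"hand": 255, "xyz": [15, 11, 0], "twist": [0, 0, 0.02]},
])

```text
time: 3.78
ee_pos: [0.6119, -0.0986, 0.1338]
orientation: [0.001, 1.0, -0.019, -0.004]
wrist_force: [0.0, -0.0, -3.8]
width: 0.0233
```

Run:
```python
from h import *
im,C,s=shot("wrist","w2")
print(s["ee_pos"],s["orientation"],s["wrist_force"],s["width"]);Rt=rot(s["orientation"]);print(Rt)
print(((np.array([.6136,-.105,.09])-s["ee_pos"])@Rt*1e3).round(1))
```

```text
[ 0.61188655 -0.09857682  0.13382657] [ 9.95613460e-04  9.99807617e-01 -1.90786604e-02 -4.44314486e-03] [ 0.03472255 -0.02061161 -3.77088947] 0.023332403464307448
[[ 0.99923253 -0.03814113 -0.00892257]
 [-0.03815883 -0.99927003 -0.00182131]
 [-0.00884659  0.00216038 -0.99995853]]
[ 2.3  6.3 43.8]
```

View pics/w2.png

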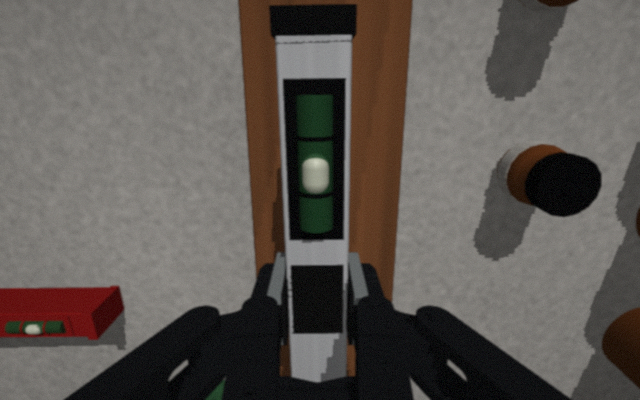

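The wrist view shows the level held well, parallel to the board. The board edges at columns 250 and 398 mean a board centre of ~325, so I shift a few mm in +x.

move_arm([
  {"hand": 255, "xyz": [4, 8, 15], "twist": [0, 0.005, 0]},
  {"hand": 255, "xyz": [0, 0, 20], "twist": [0, 0, 0]},
  {"hand": 255, "xyz": [0, 0, 12], "twist": [0, 0, 0]},
  {"hand": 255, "xyz": [0, 0, 0], "twist": [0, 0, 0]},
])

```text
time: 4.17
ee_pos: [0.618, -0.1105, 0.0826]
orientation: [0.001, 1.0, -0.021, -0.003]
wrist_force: [-0.4, -1.1, -3.0]
width: 0.0232
```

Run:
```python
from h import *
s=robot.state()
print(s["ee_pos"],s["wrist_force"],s["width"]);Rt=rot(s["orientation"]);print(Rt)
print(((np.array([.6155,-.1065,.0745])-s["ee_pos"])@Rt*1e3).round(1))
```

```text
[ 0.61798648 -0.11046171  0.08262936] [-0.43800638 -1.08182202 -2.97605901] 0.023196051110055273
[[ 0.99908397 -0.04248942 -0.00508594]
 [-0.04250164 -0.99909371 -0.00231889]
 [-0.0049828   0.00253293 -0.99998438]]
[-2.6 -3.9  8.1]
```

move_arm([
  {"hand": 255, "xyz": [-1.5, -4, 4], "twist": [0, 0, 0]},
  {"hand": 255, "xyz": [0, 0, 2], "twist": [0, 0, 0]},
  {"hand": 255, "xyz": [0, 0, 1], "twist": [0, 0, 0]},
  {"hand": 255, "xyz": [0, 0, 1], "twist": [0, 0, 0]},
])

```text
time: 4.5
ee_pos: [0.616, -0.1054, 0.075]
orientation: [0.001, 1.0, -0.021, -0.003]
wrist_force: [-1.1, 0.0, 0.2]
width: 0.0231
```

move_arm([
  {"hand": 255, "xyz": [0, 0, 0.7], "twist": [0, 0, 0]},
  {"hand": 255, "xyz": [0, 0, 0.7], "twist": [0, 0, 0]},
])

```text
time: 4.67
ee_pos: [0.6163, -0.1054, 0.0748]
orientation: [0.002, 1.0, -0.021, -0.002]
wrist_force: [-2.4, -0.2, 0.4]
width: 0.0226
```

move_arm([
  {"hand": 130, "xyz": [0, 0, 0], "twist": [0, 0, 0]},
  {"hand": 130, "xyz": [0, 0, 0], "twist": [0, 0, 0]},
  {"hand": 130, "xyz": [0, 0, 0], "twist": [0, 0, 0]},
  {"hand": 0, "xyz": [0, 0, 0], "twist": [0, 0, 0]},
  {"hand": 0, "xyz": [0, 0, 0], "twist": [0, 0, 0]},
])

```text
time: 5.08
ee_pos: [0.6179, -0.1054, 0.0767]
orientation: [0.002, 1.0, -0.021, -0.0]
wrist_force: [0.6, 0.6, -0.3]
width: 0.0647
```

move_arm([
  {"hand": 0, "xyz": [0, 0, -20], "twist": [0, 0, 0]},
  {"hand": 0, "xyz": [0, 0, -36], "twist": [0, 0, 0]},
  {"hand": 0, "xyz": [0, 0, -36], "twist": [0, 0, 0]},
  {"hand": 0, "xyz": [0, 0, -36], "twist": [0, 0, 0]},
  {"hand": 0, "xyz": [0, -36, -5], "twist": [0, 0, 0]},
])

```text
time: 5.5
ee_pos: [0.6168, -0.0726, 0.2117]
orientation: [0.001, 1.0, -0.023, -0.004]
wrist_force: [2.0, -0.3, 0.8]
width: 0.0854
```

move_arm([
  {"hand": 0, "xyz": [0, -36, 0], "twist": [0, 0, 0]},
  {"hand": 0, "xyz": [0, -25, 0], "twist": [0, 0, 0]},
  {"hand": 0, "xyz": [0, 0, 0], "twist": [0, 0, 0]},
  {"hand": 0, "xyz": [0, 0, 0], "twist": [0, 0, 0]},
  {"hand": 0, "xyz": [0, 0, 0], "twist": [0, 0, 0]},
])

```text
time: 5.92
ee_pos: [0.6217, -0.005, 0.2164]
orientation: [0.001, 1.0, -0.022, 0.0]
wrist_force: [0.1, -0.3, 0.0]
width: 0.0855
```

move_arm([
  {"hand": 0, "xyz": [0, 0, 0], "twist": [0, 0, 0]},
  {"hand": 0, "xyz": [0, 0, 0], "twist": [0, 0, 0]},
  {"hand": 0, "xyz": [0, 0, 0], "twist": [0, 0, 0]},
  {"hand": 0, "xyz": [0, 0, 0], "twist": [0, 0, 0]},
  {"hand": 0, "xyz": [0, 0, 0], "twist": [0, 0, 0]},
])

```text
time: 6.33
ee_pos: [0.6214, -0.0084, 0.2156]
orientation: [0.001, 1.0, -0.024, -0.001]
wrist_force: [-0.6, 0.1, -0.2]
width: 0.0857
```

Run:
```python
from h import *
im,C,s=shot("wrist","w3")
print(s["time"],s["ee_pos"],s["orientation"]);print(rot(s["orientation"]))
np.save("s3.npy",np.r_[s["ee_pos"],s["orientation"]])
```

```text
6.3333 [ 0.62135591 -0.0084468   0.21563585] [ 1.00315560e-03  9.99715994e-01 -2.38041333e-02 -5.37188570e-04]
[[ 0.99886615 -0.04759367 -0.00112183]
 [-0.04759582 -0.99886471 -0.00198017]
 [-0.00102631  0.00203132 -0.99999741]]
```

View pics/w3.png

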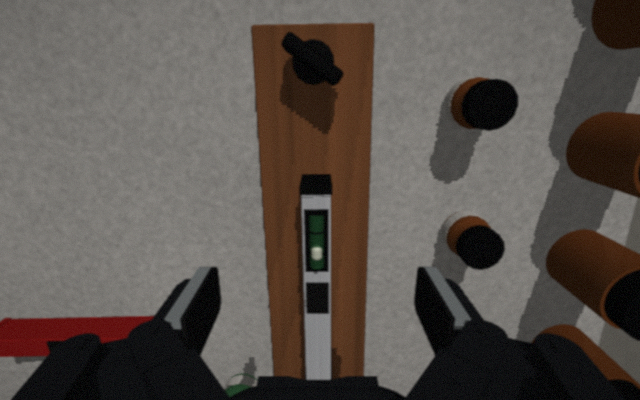

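The level stands centred along the board. The bubble is at (317,253), clearly towards the hinge end. The knob is at (312,61), with its bar running from (290,42) to (334,77).

```bash
cat >> h.py <<'E'
def bubble(im,C,s,zt=.1085,tag=None):
    """bubble offset (m) along tool -y, from vial centre"""
    h=cv2.cvtColor(im,cv2.COLOR_BGR2HSV)
    g=cv2.inRange(h,(40,90,25),(90,255,255))
    g[:,:290]=0;g[:,345:]=0
    n=cv2.morphologyEx(g,cv2.MORPH_CLOSE,np.ones((25,5)))
    b=blob(n>0,1)[0];x,y,w,hh,a=b[1]
    sub=h[y:y+hh,x:x+w]; pale=(sub[...,2]>140)&(sub[...,1]<110)
    r=blob(pale,1)[0]; bc=(r[0][0]+x,r[1][1]+y+r[1][3]/2-.5)
    P=ray(C,[(x+w/2-.5,y-.5),(x+w/2-.5,y+hh-.5),bc],zt)
    d=P[0]-P[1];L=np.linalg.norm(d);d/=L
    print("vial",x,y,w,hh,"bub px",bc,r[1],"len",L.round(4),"off mm",((P[2]-(P[0]+P[1])/2)@d*1e3).round(2)); return P,d
E
python3 - <<'E'
from h import *
im,C,s=shot("wrist","w4")
P,d=bubble(im,C,s); Rt=rot(s["orientation"])
h=cv2.cvtColor(im,cv2.COLOR_BGR2GRAY)
k=(h<34)&(np.mgrid[:400,:640][0]<95);k[:,:265]=0;k[:,:]&=np.arange(640)<360
b=blob(k,1)[0];print("knob",b[0],b[1])
ys,xs=np.nonzero(b[2])
# bar ends: farthest points
r=cv2.minAreaRect(np.c_[xs,ys].astype(np.float32));print(r)
print("levelangle",np.arctan2(d[1],d[0]))
for z in(.083,.095): print(z,ray(C,[(287.5,38.5),(337,78),(312.5,59)],z).round(4).tolist())
cv2.imwrite("pics/k4.png",cv2.resize(im[15:110,250:380],None,fx=5,fy=5,interpolation=cv2.INTER_CUBIC))
print(s["time"],s["ee_pos"],s["joint_positions"])
E
```

```text
vial 309 215 16 55 bub px (np.float64(316.640625), np.float64(252.0)) [ 4 32  8 11 64] len 0.0488 off mm -8.27
knob [309.31332781  64.1763245 ] [ 282   32   61   63 2416]
((311.9999694824219, 62.999996185302734), (59.99999237060547, 61.99999237060547), 0.0)
levelangle 1.522805800477713
0.083 [[0.6041, 0.1088, 0.083], [0.6397, 0.0798, 0.083], [0.6218, 0.094, 0.083]]
0.095 [[0.605, 0.1073, 0.095], [0.6391, 0.0795, 0.095], [0.6219, 0.0931, 0.095]]
6.3833 [ 0.62137054 -0.00844239  0.21561348] [-0.0125604   0.47757884  0.29989308  1.39421171 -0.00201922  1.60583782]
```

View pics/k4.png

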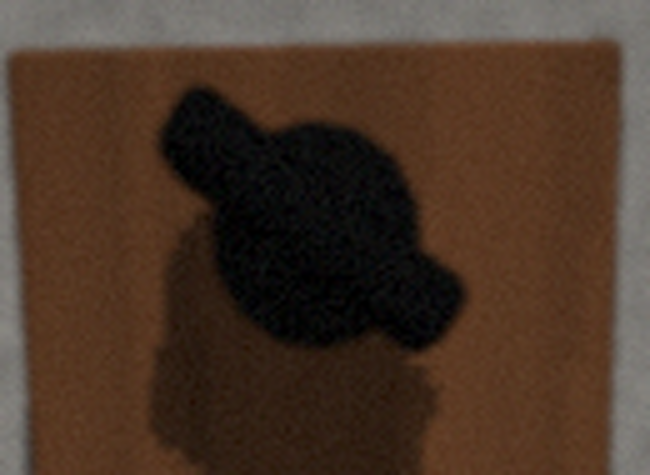

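The bubble reads about -8.2 mm, so the knob needs about 2.35 rad clockwise. The bar lies at about -0.69 rad in the world, so the jaw yaw must be 0.88 (+π). I'll wind the wrist counter-clockwise to 4.02 so the whole turn fits in one bite.

move_arm([
  {"hand": 0, "xyz": [-1, -34, 15], "twist": [0, 0, 0]},
  {"hand": 0, "xyz": [-1, -34, 15], "twist": [0, 0, 0]},
  {"hand": 0, "xyz": [-1, -30, 15], "twist": [0, 0, 0]},
  {"hand": 0, "xyz": [0, 0, 0], "twist": [0, 0, -0.12]},
  {"hand": 0, "xyz": [0, 0, 0], "twist": [0, 0, -0.12]},
])

```text
time: 6.85
ee_pos: [0.6238, 0.0919, 0.169]
orientation: [0.001, 0.996, 0.094, 0.0]
wrist_force: [0.6, -0.8, 0.0]
width: 0.085
```

move_arm([
  {"hand": 0, "xyz": [0, 0, 0], "twist": [0, 0, -0.12]},
  {"hand": 0, "xyz": [0, 0, 0], "twist": [0, 0, -0.12]},
  {"hand": 0, "xyz": [0, 0, 0], "twist": [0, 0, -0.12]},
  {"hand": 0, "xyz": [0, 0, 0], "twist": [0, 0, -0.12]},
  {"hand": 0, "xyz": [0, 0, 0], "twist": [0, 0, -0.12]},
])

```text
time: 7.27
ee_pos: [0.6231, 0.0935, 0.1677]
orientation: [0.001, 0.919, 0.395, -0.001]
wrist_force: [-0.1, 0.3, -0.2]
width: 0.0853
```

move_arm([
  {"hand": 0, "xyz": [0, 0, 0], "twist": [0, 0, -0.12]},
  {"hand": 0, "xyz": [0, 0, 0], "twist": [0, 0, -0.12]},
  {"hand": 0, "xyz": [0, 0, 0], "twist": [0, 0, -0.12]},
  {"hand": 0, "xyz": [0, 0, 0], "twist": [0, 0, -0.12]},
  {"hand": 0, "xyz": [0, 0, 0], "twist": [0, 0, -0.12]},
])

```text
time: 7.68
ee_pos: [0.6231, 0.0932, 0.1676]
orientation: [0.001, 0.752, 0.659, -0.001]
wrist_force: [-0.4, 0.9, 0.8]
width: 0.0852
```

move_arm([
  {"hand": 0, "xyz": [0, 0, 0], "twist": [0, 0, -0.12]},
  {"hand": 0, "xyz": [0, 0, 0], "twist": [0, 0, -0.12]},
  {"hand": 0, "xyz": [0, 0, 0], "twist": [0, 0, -0.12]},
  {"hand": 0, "xyz": [0, 0, 0], "twist": [0, 0, -0.12]},
  {"hand": 0, "xyz": [0, 0, 0], "twist": [0, 0, -0.12]},
])

```text
time: 8.1
ee_pos: [0.6231, 0.0929, 0.1674]
orientation: [0.0, 0.514, 0.858, -0.001]
wrist_force: [-0.4, 0.3, -1.2]
width: 0.0851
```

move_arm([
  {"hand": 0, "xyz": [0, 0, 0], "twist": [0, 0, -0.12]},
  {"hand": 0, "xyz": [0, 0, 0], "twist": [0, 0, -0.12]},
  {"hand": 0, "xyz": [0, 0, 0], "twist": [0, 0, -0.12]},
  {"hand": 0, "xyz": [0, 0, 0], "twist": [0, 0, -0.12]},
  {"hand": 0, "xyz": [0, 0, 0], "twist": [0, 0, -0.12]},
])

```text
time: 8.52
ee_pos: [0.6232, 0.0925, 0.1673]
orientation: [-0.0, 0.225, 0.974, -0.001]
wrist_force: [0.4, -0.5, 0.4]
width: 0.0852
```

move_arm([
  {"hand": 0, "xyz": [0, 0, 0], "twist": [0, 0, -0.12]},
  {"hand": 0, "xyz": [0, 0, 0], "twist": [0, 0, -0.12]},
  {"hand": 0, "xyz": [0, 0, 0], "twist": [0, 0, -0.12]},
  {"hand": 0, "xyz": [0, 0, 0], "twist": [0, 0, -0.12]},
  {"hand": 0, "xyz": [0, 0, 0], "twist": [0, 0, -0.12]},
])

```text
time: 8.93
ee_pos: [0.6232, 0.0921, 0.1672]
orientation: [-0.001, -0.086, 0.996, -0.001]
wrist_force: [0.5, 0.7, -0.2]
width: 0.0855
```

move_arm([
  {"hand": 0, "xyz": [0, 0, 0], "twist": [0, 0, -0.12]},
  {"hand": 0, "xyz": [0, 0, 0], "twist": [0, 0, -0.12]},
  {"hand": 0, "xyz": [0, 0, 0], "twist": [0, 0, -0.12]},
  {"hand": 0, "xyz": [0, 0, 0], "twist": [0, 0, -0.12]},
  {"hand": 0, "xyz": [0, 0, 0], "twist": [0, 0, -0.12]},
])

```text
time: 9.35
ee_pos: [0.6232, 0.0918, 0.1671]
orientation: [-0.001, -0.388, 0.922, -0.001]
wrist_force: [-0.1, 0.2, -0.3]
width: 0.0854
```

move_arm([
  {"hand": 0, "xyz": [0, 0, 0], "twist": [0, 0, -0.12]},
  {"hand": 0, "xyz": [0, 0, 0], "twist": [0, 0, 0]},
])

```text
time: 9.52
ee_pos: [0.6233, 0.0916, 0.1671]
orientation: [-0.001, -0.447, 0.894, -0.001]
wrist_force: [0.2, -0.5, 0.5]
width: 0.0856
```

```bash
cat >> h.py <<'E'
def rel(s,p,yaw=None):
    Rt=rot(s["orientation"]); y=np.arctan2(Rt[1,0],Rt[0,0])
    print("t",s["time"],"ee",s["ee_pos"].round(4),"yaw",y.round(4),"toolz",Rt[:,2].round(4),"q6",s["joint_positions"][5].round(3),"F",s["wrist_force"].round(1),"M",s["wrist_torque"].round(2),"w",round(s["width"],4))
    print("rel mm",((np.array(p)-s["ee_pos"])@Rt*1e3).round(1),"tilt fix x,y",(Rt[2,1].round(4),-Rt[2,0].round(4)),"" if yaw is None else "twz %.3f"%(-(yaw-y)))
E
python3 - <<'E'
from h import *
im,C,s=shot("wrist","w5")
rel(s,(.622,.0933,.074),4.02-2*np.pi)
E
```

```text
t 9.5167 ee [0.6233 0.0916 0.1671] yaw -2.2138 toolz [-0.0018 -0.0025 -1.    ] q6 -2.352 F [ 0.2 -0.5  0.5] M [ 0.   -0.01 -0.03] w 0.0856
rel mm [-0.8  2.  93.1] tilt fix x,y (np.float64(-0.0), np.float64(-0.0031)) twz 0.049
```

View pics/w5.png

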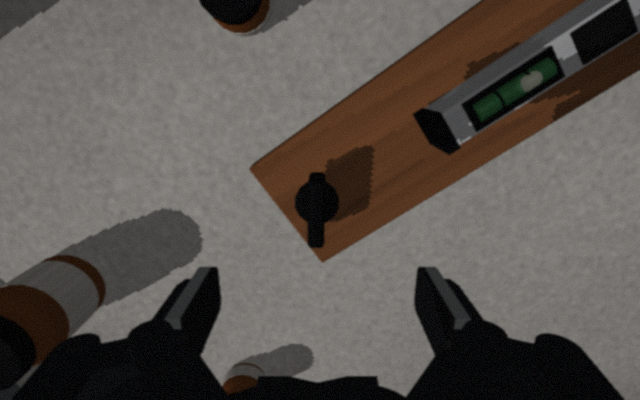

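The bar is vertical in the wrist view, from (317,174) to (315,246), so it is aligned with the pads. The jaw clearances are free.

Run:
```python
from h import *
s=robot.state();C=cam("wrist",s);Rt=rot(s["orientation"])
p=ray(C,[(317,173.5),(315,246.5)],.0937);print(p,np.linalg.norm(p[0]-p[1]))
print(((p-s["ee_pos"])@Rt*1e3).round(1)); rel(s,np.r_[p.mean(0)[:2],.075])
```

```text
[[0.64508833 0.07493746 0.0937    ]
 [0.60410578 0.10787857 0.0937    ]] 0.052580273483660754
[[ -0.2 -27.5  73.4]
 [ -1.6  25.1  73.4]]
t 9.5667 ee [0.6233 0.0916 0.1671] yaw -2.2212 toolz [-0.0019 -0.0025 -1.    ] q6 -2.344 F [0.8 1.  0.2] M [-0.02 -0.   -0.01] w 0.0856
rel mm [-0.9 -1.2 92.1] tilt fix x,y (np.float64(0.0), np.float64(-0.0032))
```

move_arm([
  {"hand": 0, "xyz": [-0.9, 0.5, 20], "twist": [0, -0.003, 0.02]},
  {"hand": 0, "xyz": [0, 0, 25], "twist": [0, 0, 0]},
  {"hand": 0, "xyz": [0, 0, 15], "twist": [0, 0, 0]},
  {"hand": 0, "xyz": [0, 0, 5], "twist": [0, 0, 0]},
  {"hand": 0, "xyz": [0, 0, 0], "twist": [0, 0, 0]},
])

```text
time: 9.98
ee_pos: [0.6244, 0.0926, 0.1011]
orientation: [0.001, -0.424, 0.906, -0.0]
wrist_force: [0.1, -0.6, -0.2]
width: 0.085
```

Run:
```python
from h import *
rel(robot.state(),(.6229,.0922,.075),-2.24)
```

```text
t 9.9833 ee [0.6244 0.0926 0.1011] yaw -2.2664 toolz [ 3.1e-03  4.0e-04 -1.0e+00] q6 -2.299 F [ 0.1 -0.6 -0.2] M [-0.01  0.02  0.04] w 0.085
rel mm [ 1.3  0.9 26.1] tilt fix x,y (np.float64(-0.0021), np.float64(0.0023)) twz -0.026
```

move_arm([
  {"hand": 0, "xyz": [1.3, 0.9, 10], "twist": [0, 0, -0.03]},
  {"hand": 0, "xyz": [0, 0, 9], "twist": [0, 0, 0]},
  {"hand": 0, "xyz": [0, 0, 4], "twist": [0, 0, 0]},
  {"hand": 0, "xyz": [0, 0, 0], "twist": [0, 0, 0]},
])

```text
time: 10.32
ee_pos: [0.6242, 0.0923, 0.0798]
orientation: [0.003, -0.434, 0.901, -0.001]
wrist_force: [-0.4, -0.2, -0.1]
width: 0.0853
```

Run:
```python
from h import *
rel(robot.state(),(.6229,.0922,.075),-2.24)
```

```text
t 10.3167 ee [0.6242 0.0923 0.0798] yaw -2.2447 toolz [ 5.7e-03  8.0e-04 -1.0e+00] q6 -2.321 F [-0.4 -0.2 -0.1] M [-0.02  0.04 -0.09] w 0.0853
rel mm [0.9 1.  4.7] tilt fix x,y (np.float64(-0.0039), np.float64(0.0042)) twz -0.005
```

move_arm([
  {"hand": 0, "xyz": [0.9, 1, 4], "twist": [-0.004, 0.004, 0]},
  {"hand": 150, "xyz": [0, 0, 0], "twist": [0, 0, 0]},
  {"hand": 200, "xyz": [0, 0, 0], "twist": [0, 0, 0]},
  {"hand": 200, "xyz": [0, 0, 0], "twist": [0, 0, 0]},
  {"hand": 200, "xyz": [0, 0, 0], "twist": [0, 0, 0]},
], force=40)

```text
time: 10.73
ee_pos: [0.624, 0.0924, 0.0775]
orientation: [0.001, -0.432, 0.902, -0.0]
wrist_force: [-0.4, -0.6, 0.5]
width: 0.0387
```

move_arm([
  {"hand": 255, "xyz": [0, 0, 0], "twist": [0, 0, 0]},
  {"hand": 255, "xyz": [0, 0, 0], "twist": [0, 0, 0]},
  {"hand": 255, "xyz": [0, 0, 0], "twist": [0, 0, 0]},
  {"hand": 255, "xyz": [0, 0, 0], "twist": [0, 0, 0]},
  {"hand": 255, "xyz": [0, 0, 0], "twist": [0, 0, 0]},
])

```text
time: 11.15
ee_pos: [0.6238, 0.092, 0.0781]
orientation: [0.001, -0.432, 0.902, -0.001]
wrist_force: [0.0, 0.3, -0.4]
width: 0.011
```

Run:
```python
from h import *
rel(robot.state(),(.6229,.0922,.075),-2.24)
```

```text
t 11.15 ee [0.6238 0.092  0.0781] yaw -2.2482 toolz [ 1.9e-03 -4.0e-04 -1.0e+00] q6 -2.317 F [ 0.   0.3 -0.4] M [-0.13  0.03  0.07] w 0.011
rel mm [0.4 0.8 3.1] tilt fix x,y (np.float64(-0.0017), np.float64(0.0009)) twz -0.008
```

move_arm([
  {"hand": 255, "xyz": [0, 0, -0.4], "twist": [0, 0, 0.1]},
  {"hand": 255, "xyz": [0, 0, -0.4], "twist": [0, 0, 0.12]},
  {"hand": 255, "xyz": [0, 0, -0.4], "twist": [0, 0, 0.12]},
  {"hand": 255, "xyz": [0, 0, -0.4], "twist": [0, 0, 0.12]},
  {"hand": 255, "xyz": [0, 0, -0.4], "twist": [0, 0, 0.12]},
])

```text
time: 11.57
ee_pos: [0.6232, 0.0912, 0.08]
orientation: [0.0, -0.147, 0.989, -0.001]
wrist_force: [-2.0, -2.4, -0.0]
width: 0.0106
```

Run:
```python
from h import *
rel(robot.state(),(.6238,.092,.0799),-2.248-2.35)
```

```text
t 11.5667 ee [0.6232 0.0912 0.08  ] yaw -2.8464 toolz [ 8.0e-04 -1.9e-03 -1.0e+00] q6 -1.72 F [-2.  -2.4 -0. ] M [-0.35  0.29  0.15] w 0.0106
rel mm [-0.8  0.6  0.1] tilt fix x,y (np.float64(-0.0021), np.float64(0.0002)) twz 1.752
```

move_arm([
  {"hand": 255, "xyz": [0, 0, -0.4], "twist": [0, 0, 0.12]},
  {"hand": 255, "xyz": [0, 0, -0.4], "twist": [0, 0, 0.12]},
  {"hand": 255, "xyz": [0, 0, -0.4], "twist": [0, 0, 0.12]},
  {"hand": 255, "xyz": [0, 0, -0.4], "twist": [0, 0, 0.12]},
  {"hand": 255, "xyz": [0, 0, -0.4], "twist": [0, 0, 0.12]},
])

```text
time: 11.98
ee_pos: [0.6223, 0.0908, 0.0819]
orientation: [-0.0, 0.164, 0.986, -0.001]
wrist_force: [-2.9, 0.3, 0.9]
width: 0.0109
```

move_arm([
  {"hand": 255, "xyz": [0, 0, -0.4], "twist": [0, 0, 0.12]},
  {"hand": 255, "xyz": [0, 0, -0.4], "twist": [0, 0, 0.12]},
  {"hand": 255, "xyz": [0, 0, -0.4], "twist": [0, 0, 0.12]},
  {"hand": 255, "xyz": [0, 0, -0.4], "twist": [0, 0, 0.12]},
  {"hand": 255, "xyz": [0, 0, -0.4], "twist": [0, 0, 0.12]},
])

```text
time: 12.4
ee_pos: [0.6214, 0.0912, 0.0838]
orientation: [-0.001, 0.459, 0.888, -0.002]
wrist_force: [-2.2, 0.0, 0.3]
width: 0.011
```

Run:
```python
from h import *
rel(robot.state(),(.6232,.0914,.085),-2.248-2.35)
```

```text
t 12.4 ee [0.6214 0.0912 0.0838] yaw 2.187 toolz [-0.0024 -0.0023 -1.    ] q6 -0.469 F [-2.2  0.   0.3] M [-0.08  0.13  0.11] w 0.011
rel mm [-0.9  1.6 -1.2] tilt fix x,y (np.float64(-0.0033), np.float64(0.0005)) twz 6.785
```

move_arm([
  {"hand": 255, "xyz": [0, 0, -0.4], "twist": [0, 0, 0.12]},
  {"hand": 255, "xyz": [0, 0, -0.4], "twist": [0, 0, 0.12]},
  {"hand": 255, "xyz": [0, 0, -0.4], "twist": [0, 0, 0.12]},
  {"hand": 255, "xyz": [0, 0, -0.4], "twist": [0, 0, 0.12]},
  {"hand": 255, "xyz": [0, 0, 0], "twist": [0, 0, 0.0]},
])

```text
time: 12.82
ee_pos: [0.6211, 0.0916, 0.0854]
orientation: [-0.0, 0.667, 0.745, -0.002]
wrist_force: [-0.5, -0.6, -0.7]
width: 0.011
```

Run:
```python
from h import *
rel(robot.state(),(.6215,.0914,.085),-2.248-2.35)
```

```text
t 12.8167 ee [0.6211 0.0916 0.0854] yaw 1.6806 toolz [-0.0029 -0.0018 -1.    ] q6 0.037 F [-0.5 -0.6 -0.7] M [-0.31 -0.05  0.  ] w 0.011
rel mm [-0.3  0.4  0.4] tilt fix x,y (np.float64(-0.0031), np.float64(0.0015)) twz 6.279
```

move_arm([
  {"hand": 150, "xyz": [0, 0, 0], "twist": [0, 0, 0]},
  {"hand": 0, "xyz": [0, 0, 0], "twist": [0, 0, 0]},
  {"hand": 0, "xyz": [0, 0, 0], "twist": [0, 0, 0]},
  {"hand": 0, "xyz": [0, 0, 0], "twist": [0, 0, 0]},
  {"hand": 0, "xyz": [0, 0, 0], "twist": [0, 0, 0]},
])

```text
time: 13.23
ee_pos: [0.6214, 0.0919, 0.0854]
orientation: [-0.0, 0.662, 0.75, -0.001]
wrist_force: [-0.6, 0.4, -0.8]
width: 0.071
```

move_arm([
  {"hand": 0, "xyz": [0, 0, -15], "twist": [0, 0, 0]},
  {"hand": 0, "xyz": [0, 0, -25], "twist": [0, 0, 0]},
  {"hand": 0, "xyz": [0, 0, -30], "twist": [0, 0, 0]},
  {"hand": 0, "xyz": [0, 0, -30], "twist": [0, 0, 0]},
  {"hand": 0, "xyz": [0, 0, -20], "twist": [0, 0, 0]},
])

```text
time: 13.65
ee_pos: [0.6185, 0.0916, 0.2043]
orientation: [-0.004, 0.66, 0.752, -0.005]
wrist_force: [1.0, 0.3, 0.9]
width: 0.0857
```

Run:
```python
from h import *
rel(robot.state(),(.6215,-.005,.2),-.0445)
```

```text
t 13.65 ee [0.6185 0.0916 0.2043] yaw 1.7011 toolz [-0.0121 -0.0026 -0.9999] q6 0.017 F [1.  0.3 0.9] M [ 0.06 -0.01  0.04] w 0.0857
rel mm [-96.1  -9.5   4.6] tilt fix x,y (np.float64(-0.0123), np.float64(0.001)) twz 1.746
```

move_arm([
  {"hand": 0, "xyz": [-32, -3, 0], "twist": [-0.012, 0, 0]},
  {"hand": 0, "xyz": [-32, -3, 0], "twist": [0, 0, 0]},
  {"hand": 0, "xyz": [-30, -3, 0], "twist": [0, 0, 0]},
  {"hand": 0, "xyz": [0, 0, 0], "twist": [0, 0, 0.12]},
  {"hand": 0, "xyz": [0, 0, 0], "twist": [0, 0, 0.12]},
])

```text
time: 14.07
ee_pos: [0.625, -0.0054, 0.2115]
orientation: [0.004, 0.742, 0.671, 0.004]
wrist_force: [-0.2, 0.3, 0.7]
width: 0.0854
```

move_arm([
  {"hand": 0, "xyz": [0, 0, 0], "twist": [0, 0, 0.12]},
  {"hand": 0, "xyz": [0, 0, 0], "twist": [0, 0, 0.12]},
  {"hand": 0, "xyz": [0, 0, 0], "twist": [0, 0, 0.12]},
  {"hand": 0, "xyz": [0, 0, 0], "twist": [0, 0, 0.12]},
  {"hand": 0, "xyz": [0, 0, 0], "twist": [0, 0, 0.12]},
])

```text
time: 14.48
ee_pos: [0.6252, -0.0074, 0.2119]
orientation: [0.003, 0.912, 0.41, 0.005]
wrist_force: [-0.4, -0.9, 0.5]
width: 0.0854
```

move_arm([
  {"hand": 0, "xyz": [0, 0, 0], "twist": [0, 0, 0.12]},
  {"hand": 0, "xyz": [0, 0, 0], "twist": [0, 0, 0.12]},
  {"hand": 0, "xyz": [0, 0, 0], "twist": [0, 0, 0.12]},
  {"hand": 0, "xyz": [0, 0, 0], "twist": [0, 0, 0.12]},
  {"hand": 0, "xyz": [0, 0, 0], "twist": [0, 0, 0.12]},
])

```text
time: 14.9
ee_pos: [0.6253, -0.0076, 0.212]
orientation: [0.001, 0.994, 0.11, 0.006]
wrist_force: [-0.7, 0.2, 0.1]
width: 0.0855
```

move_arm([
  {"hand": 0, "xyz": [0, 0, 0], "twist": [0, 0, 0.12]},
  {"hand": 0, "xyz": [0, 0, 0], "twist": [0, 0, 0.12]},
  {"hand": 0, "xyz": [0, 0, 0], "twist": [0, 0, 0.05]},
  {"hand": 0, "xyz": [0, 0, 0], "twist": [0, 0, 0]},
  {"hand": 0, "xyz": [0, 0, 0], "twist": [0, 0, 0]},
])

```text
time: 15.32
ee_pos: [0.6254, -0.0076, 0.212]
orientation: [-0.0, 0.999, -0.043, 0.006]
wrist_force: [-0.4, 0.4, -0.1]
width: 0.0856
```

Run:
```python
from h import *
im,C,s=shot("wrist","w6")
rel(s,(.616,-.103,.2),-.0445)
P,d=bubble(im,C,s,.111)
cv2.imwrite("pics/k6.png",cv2.resize(im[150:340,240:400],None,fx=3.5,fy=3,interpolation=cv2.INTER_CUBIC))
```

```text
t 15.3167 ee [ 0.6254 -0.0076  0.212 ] yaw -0.0855 toolz [ 1.250e-02 -1.000e-04 -9.999e-01] q6 1.644 F [-0.4  0.4 -0.1] M [0.06 0.06 0.03] w 0.0856
rel mm [-1.4 95.9 11.9] tilt fix x,y (np.float64(-0.001), np.float64(-0.0125)) twz -0.041
vial 303 222 18 56 bub px (np.float64(311.88732394366195), np.float64(251.0)) [ 5 24  8 11 71] len 0.0491 off mm -0.61
```

View pics/k6.png

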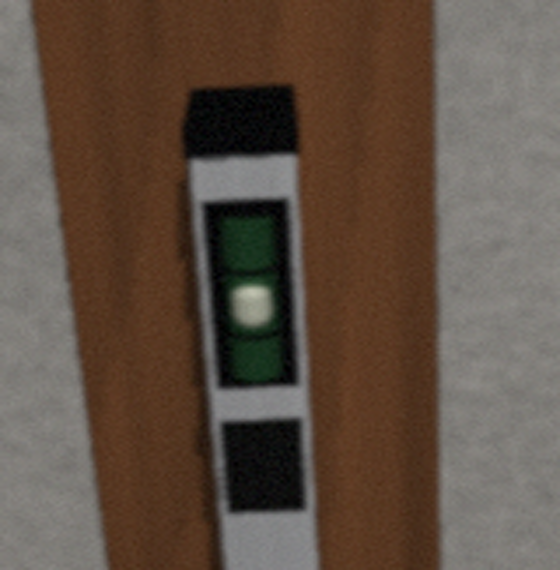

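The bubble (crop (252,305)) lies midway between the lines (rows 270 and 338), offset about -0.6 mm by measurement. The pad centre is at crop (264,466). Next is the press.

Run:
```python
from h import *
s=robot.state();C=cam("wrist",s)
p=ray(C,(315.4,305.3),.1048)[0];print(p); rel(s,np.r_[p[:2],.14],-.0445)
```

```text
[ 0.61632812 -0.10282615  0.1048    ]
t 15.3667 ee [ 0.6254 -0.0076  0.212 ] yaw -0.0853 toolz [ 1.250e-02 -1.000e-04 -9.999e-01] q6 1.644 F [ 0.4 -0.6 -0.2] M [ 0.02 -0.01 -0.  ] w 0.0852
rel mm [-1.8 95.8 71.9] tilt fix x,y (np.float64(-0.001), np.float64(-0.0125)) twz -0.041
```

move_arm([
  {"hand": 255, "xyz": [-1, 32, 10], "twist": [0, -0.012, -0.04]},
  {"hand": 255, "xyz": [-1, 32, 10], "twist": [0, 0, 0]},
  {"hand": 255, "xyz": [-1, 28, 10], "twist": [0, 0, 0]},
  {"hand": 255, "xyz": [0, 0, 5], "twist": [0, 0, 0]},
  {"hand": 255, "xyz": [0, 0, 0], "twist": [0, 0, 0]},
])

```text
time: 15.78
ee_pos: [0.6178, -0.1016, 0.176]
orientation: [-0.001, 1.0, -0.014, 0.001]
wrist_force: [-0.5, 0.3, -0.2]
width: 0.0255
```

move_arm([
  {"hand": 255, "xyz": [0, 0, 0], "twist": [0, 0, 0]},
  {"hand": 255, "xyz": [0, 0, 0], "twist": [0, 0, 0]},
  {"hand": 255, "xyz": [0, 0, 0], "twist": [0, 0, 0]},
  {"hand": 255, "xyz": [0, 0, 0], "twist": [0, 0, 0]},
  {"hand": 255, "xyz": [0, 0, 0], "twist": [0, 0, 0]},
])

```text
time: 16.2
ee_pos: [0.6185, -0.0995, 0.1775]
orientation: [-0.001, 1.0, -0.011, 0.002]
wrist_force: [-0.7, 0.1, 0.6]
width: -0.0001
```

Run:
```python
from h import *
s=robot.state();rel(s,(.6163,-.1028,.115),-.0445)
```

```text
t 16.2 ee [ 0.6185 -0.0995  0.1775] yaw -0.0218 toolz [ 0.0033  0.0012 -1.    ] q6 1.432 F [-0.7  0.1  0.6] M [ 0.01 -0.01 -0.07] w -0.0001
rel mm [-2.3  3.5 62.5] tilt fix x,y (np.float64(-0.0013), np.float64(-0.0033)) twz 0.023
```

move_arm([
  {"hand": 255, "xyz": [-2.3, 3.5, 10], "twist": [-0.001, -0.003, 0.02]},
  {"hand": 255, "xyz": [0, 0, 20], "twist": [0, 0, 0]},
  {"hand": 255, "xyz": [0, 0, 15], "twist": [0, 0, 0]},
  {"hand": 255, "xyz": [0, 0, 7], "twist": [0, 0, 0]},
  {"hand": 255, "xyz": [0, 0, 0], "twist": [0, 0, 0]},
])

```text
time: 16.62
ee_pos: [0.6166, -0.1021, 0.1229]
orientation: [0.0, 1.0, -0.022, 0.001]
wrist_force: [-0.3, -0.1, -0.8]
width: -0.0004
```

Run:
```python
from h import *
s=robot.state();rel(s,(.6163,-.1028,.1048),-.0445)
```

```text
t 16.6167 ee [ 0.6166 -0.1021  0.1229] yaw -0.0441 toolz [ 2.4e-03 -3.0e-04 -1.0e+00] q6 1.451 F [-0.3 -0.1 -0.8] M [0.02 0.05 0.  ] w -0.0004
rel mm [-0.3  0.7 18.1] tilt fix x,y (np.float64(0.0002), np.float64(-0.0024)) twz 0.000
```

Well centred over the pad. I'll descend and make contact gently.

move_arm([
  {"hand": 255, "xyz": [0, 0.7, 6], "twist": [0, -0.002, 0]},
  {"hand": 255, "xyz": [0, 0, 5], "twist": [0, 0, 0]},
  {"hand": 255, "xyz": [0, 0, 2], "twist": [0, 0, 0]},
  {"hand": 255, "xyz": [0, 0, 1], "twist": [0, 0, 0]},
])

```text
time: 16.95
ee_pos: [0.6168, -0.1029, 0.1087]
orientation: [0.0, 1.0, -0.022, 0.0]
wrist_force: [0.1, -0.1, -0.1]
width: 0.0002
```

move_arm([
  {"hand": 255, "xyz": [0, 0, 1], "twist": [0, 0, 0]},
  {"hand": 255, "xyz": [0, 0, 1], "twist": [0, 0, 0]},
])

```text
time: 17.12
ee_pos: [0.6172, -0.103, 0.107]
orientation: [0.0, 1.0, -0.022, 0.001]
wrist_force: [-0.5, -1.1, -0.2]
width: 0.0001
```

move_arm([
  {"hand": 255, "xyz": [0, 0, 1], "twist": [0, 0, 0]},
])

```text
time: 17.2
ee_pos: [0.6174, -0.103, 0.1063]
orientation: [0.0, 1.0, -0.022, 0.001]
wrist_force: [0.5, 0.5, -0.6]
width: 0.0
```

move_arm([
  {"hand": 255, "xyz": [-0.6, 0, 1], "twist": [0, 0, 0]},
])

```text
time: 17.28
ee_pos: [0.617, -0.103, 0.1054]
orientation: [0.0, 1.0, -0.023, 0.001]
wrist_force: [-0.9, -0.1, -0.1]
width: 0.0003
```

move_arm([
  {"hand": 255, "xyz": [0, 0, 0.8], "twist": [0, 0, 0]},
])

```text
time: 17.37
ee_pos: [0.617, -0.103, 0.1048]
orientation: [0.0, 1.0, -0.023, 0.002]
wrist_force: [-4.7, 2.1, 15.2]
width: 0.0001
```

move_arm([
  {"hand": 255, "xyz": [0, 0, 0.3], "twist": [0, 0, 0]},
])

```text
time: 17.45
ee_pos: [0.6171, -0.103, 0.1049]
orientation: [0.0, 1.0, -0.023, 0.002]
wrist_force: [-2.4, 0.7, 3.7]
width: 0.0
```

move_arm([
  {"hand": 255, "xyz": [0, 0, 0.3], "twist": [0, 0, 0]},
])

```text
time: 17.53
ee_pos: [0.6171, -0.103, 0.1049]
orientation: [0.0, 1.0, -0.022, 0.002]
wrist_force: [-2.1, 0.3, 3.0]
width: 0.0
```

move_arm([
  {"hand": 255, "xyz": [-0.1, 0, 0.7], "twist": [0, 0, 0]},
])

```text
time: 17.62
ee_pos: [0.6171, -0.103, 0.1048]
orientation: [0.0, 1.0, -0.022, 0.002]
wrist_force: [-5.2, 1.7, 13.7]
width: -0.0002
```

Run:
```python
from h import *
for i in range(3):
    im,C,s=shot("wrist","w%d"%(7+i))
    rel(s,(.6163,-.1028,.1048))
bubble(im,C,s,.111)
cv2.imwrite("pics/k9.png",im)
```

```text
t 17.6167 ee [ 0.6171 -0.103   0.1048] yaw -0.045 toolz [ 0.0045 -0.001  -1.    ] q6 1.45 F [-5.2  1.7 13.7] M [ 0.21  0.94 -0.01] w -0.0002
rel mm [-0.8 -0.2  0. ] tilt fix x,y (np.float64(0.0008), np.float64(-0.0046)) 
t 17.6667 ee [ 0.6171 -0.103   0.1049] yaw -0.0449 toolz [ 0.0047 -0.0011 -1.    ] q6 1.45 F [-3.7  0.9  8.5] M [0.14 0.66 0.  ] w -0.0005
rel mm [-0.9 -0.2  0.1] tilt fix x,y (np.float64(0.0009), np.float64(-0.0047)) 
t 17.7167 ee [ 0.6171 -0.103   0.1049] yaw -0.045 toolz [ 0.0046 -0.0011 -1.    ] q6 1.451 F [-4.2  1.5  9. ] M [0.15 0.74 0.05] w -0.0001
rel mm [-0.8 -0.2  0.1] tilt fix x,y (np.float64(0.0009), np.float64(-0.0046)) 
vial 301 101 29 112 bub px (np.float64(316.1866197183099), np.float64(158.0)) [  7  46  17  23 284] len 0.046 off mm 0.6
```

move_arm([
  {"hand": 255, "xyz": [-0.2, 0, 0.8], "twist": [0, 0, 0]},
])

```text
time: 17.85
ee_pos: [0.6171, -0.103, 0.1048]
orientation: [0.001, 1.0, -0.022, 0.003]
wrist_force: [-2.8, 1.2, 11.8]
width: -0.0001
```

Run:
```python
from h import *
for i in range(12):
    im=robot.camera("wrist"); s=robot.state(); print(s["wrist_force"].round(1))
im,C,s=shot("wrist","w10")
rel(s,(.6163,-.1028,.1048));bubble(im,C,s,.111)
```

```text
[-3.2  0.5 10. ]
[-3.7  1.1 10.4]
[-4.2  1.1 10.2]
[-3.8  1.6 10.3]
[-3.7  0.6 10.4]
[-4.1  1.2 10.6]
[-3.2  0.7 10.3]
[-3.8  0.9 10.5]
[-4.2  0.8 10.1]
[-4.4  0.4 10.5]
[-3.7  0.9  9.8]
[-3.3  1.2  9.5]
t 18.45 ee [ 0.6171 -0.103   0.1048] yaw -0.045 toolz [ 0.0054 -0.0011 -1.    ] q6 1.45 F [-3.3  1.2  9.5] M [0.18 0.83 0.01] w -0.0
rel mm [-0.8 -0.2  0. ] tilt fix x,y (np.float64(0.0009), np.float64(-0.0055)) 
vial 300 101 30 112 bub px (np.float64(316.10104529616723), np.float64(158.0)) [  8  46  16  23 287] len 0.046 off mm 0.6
```

View pics/w10.png

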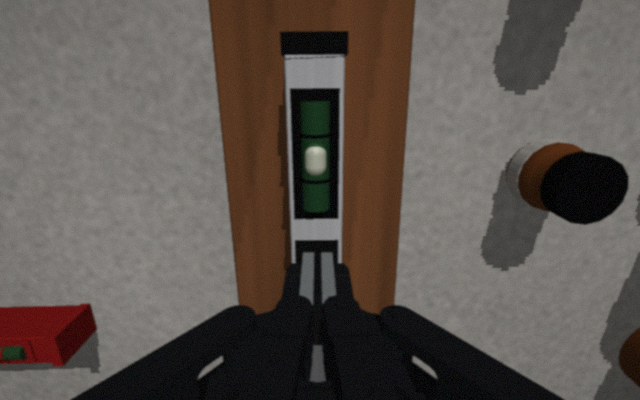

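The bubble (316,160) sits midway between the lines (rows ~136 and 182), and the closed fingers press the pad steadily at about 10 N. I'm handing in.

```bash
python3 -c "
from h import *
print(robot.finish_job())"
```

```text
the job is handed in; nothing more can be done
None
```

The board is levelled, and the arm is still pressing on the spirit level with the bubble centred. I handed the job in at about 18.5 s.

- **Placing:** I took the silver level and stood it on the middle of the board, along its length. I then let go, and the bubble showed about -8.3 mm, with the foot end low.
- **Levelling:** I turned the T-knob about 2.35 rad clockwise in one grip. With the level free, the bubble settled at about -0.6 mm, inside the ±2.5 mm limit.
- **Pressing:** I closed the fingers and pressed on the rubber pad. The downward force stayed between 9.5 and 10.6 N over the last 0.6 s, with a steady sideways force of about 4 N.
- **Bubble while pressing:** The measured offset was about +0.6 mm, and in the last picture it sits midway between the lines. The two readings differ in sign, which is within my measuring accuracy.
- **Jars and spoon:** I never moved near them, and the one jar in the last picture is upright. I took no separate overview picture at the end to check them all.

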